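# Empty the tilting parts pot into the tray

## Robot

A 6-joint arm with a two-finger parallel gripper is mounted at the origin on the work surface. World frame = base frame: x ahead of the robot, y to its left, z up, the work surface at z = 0. Lengths are in m, angles in degrees, forces in N, time in s.
With the tool pointing down it reaches from about 0.275 to 0.975 m from the base axis. Payload 8.4 kg.
Tool frame: the origin (TCP) lies midway between the tips of the shut fingers; the grasp point (between the pads) lies 19 mm behind it; z points along the fingers, y is the line along which they close (so a half turn about z gives the same grasp; the last joint's range is limited). The gripper opens to 92 mm and grips with 3 to 60 N. Pads are 20 mm wide; open, the fingers measure 128 mm over their backs; the gripper's body (75 mm by 189 mm) begins 69 mm behind the grasp point.
Start: joints at [-68.262, 20.225, 93.587, -0, 66.188, -0.138], TCP at [0.233, -0.58, 0.215] pointing down, gripper open.
Joint ranges: [-150.9, 150.9], [-52.94, 120.26], [3.33, 152.33], [-74.26, 254.26], [0, 154.13], [-172.89, 172.89]. Speed limits (degrees/s): [127.2, 127.2, 159.86, 180, 180, 180].

## Interface

Orientations are given as a 3x3 rotation matrix whose columns are the frame's x, y, z axes.
In Python, from plant import manip gives the robot as it stands.
- The arm moves only by the tool carry_out, never from a script. Its argument "moves" is one flat list of numbers, 7 for each row, row after row: the shift along the tool's x, y, z in mm, then the turn, a rotation vector about the tool's x, y, z in rad, then the finger opening in mm, from 0 to 91.9. In form: [x, y, z, wx, wy, wz, fingers, x, y, z, wx, wy, wz, fingers, ...]. A call has 1 to 12 rows; each row shifts and turns the commanded pose from where the row before left it, along the tool's axes as they then stand; what a row does not reach is not made up. A row lasts 1/12 s, in which the tool goes at most 41.7 mm and 7.16 degrees, less where a joint would pass 70% of its speed; a pose out of reach is approached as far as the arm can. A call is refused whole if a number of a shift passes 41.7 or a number of a turn 0.125, either way. A call with a gripper value outside its range is refused whole. The fingers move at their own pace and stop on an object; "squeeze" is the grip in N (left out, the last holds). Time passes only in rows, so rows that do not move let the fingers close. It gives the time, the measured TCP pose, the force, the opening and the grip force at its end, in the units of the state.
- manip.get_state(): the state, without advancing time (a new reading comes with each control period).
- manip.capture(name): name is "scene" or "side" or "wrist"; returns the picture (480x640x3 uint8, blue, green, red); there is no depth.
- manip.camera_info(name): a dict with "vfov" (degrees; the focal length in pixels is half the picture's height over the tangent of half this angle, whatever the lens; pixels are square), "cx", "cy" (the principal point, pixels), "extrinsics" (4x4, takes a point from camera to world coordinates). Camera axes: x right, y down, z forward; pixel columns grow to the right and rows downward; lengths in m; the calibration is good to about 2 mm. A picture is of the moment at which its call begins: read the wrist's pose just before it. camera_info takes no time and is no camera call; for the wrist camera it gives the pose at the moment of the call.
- manip.finish_job(): hands the job in; it is judged then, once.
Trained networks look in the newest picture that a camera, given by its name, has taken for a name from the list of things; names that differ only in an ending like _2 or _b are one class to them, and where a whole thing is asked for, a point or a joint stands for the part that bears it (a point fixed in the world has none). Each returns a list of dicts, best first, with "confidence" (0 to 1); they miss things now and then, are a little off and sometimes report something else, mostly with a low value. They report only what shows in the picture. A call takes as long as a camera call. They do not tell look-alikes from the thing itself.
- manip.find_in(thing, camera): "at" ([x, y, z] in m, in the coordinates of the camera as it stood for that picture, good to about 4 mm: the middle of the surface that is visible of it).
- manip.regions_of(thing, camera): "mask" (480x640 bool, what is visible of it).
The state is a dict: "time": time; "joints": joint angles; "joint_velocities": joint speeds; "joint_torque": joint torques, N m; "tcp_pos": TCP position; "orientation": TCP orientation; "wrist_force": force on the tool from outside, world axes, zero at the start; "wrist_torque": the same for the moment, N m; "gripper_width": finger opening in m; "gripper_force": force on a finger pad.
Only numpy, scipy, OpenCV 4.12 (cv2) and the standard library are available. Lean on these libraries where they do the work, as an engineer would, in place of code of your own. Each camera call takes 0.05 s, during which the arm holds its last target. There are 200 camera calls.

## Task

Slide the open blue tray up against the base of the tilting pot, on the side where the tray already is. Then tip the pot over the tray by its crank until all five caps have dropped into the tray, none onto the table, and stand the pot upright again. Leave the tray there with the caps in it, and do not disturb the carton or the small jar nearby.

Things in the scene. Friction and masses are not known exactly. Their poses are not given: they have to be found in the camera images.
- stand: fixed stand of the tilting pot: dark base plate 160 x 36 x 6 mm (x, y, z) with two upright aluminium cheeks 8 mm thick, 36 mm wide in y and 165 mm high, centred at x = -68 and +68 mm. Origin: centre of the base's underside. The tray goes against a long edge of the base (y = +18 or -18 mm). The pivot lies along its x axis, 150 mm up, directly above the origin.
- pot (a joint): angle of the pot about the pivot, rad: 0 = upright, mouth up; positive tips the mouth towards the stand's +y, negative towards its -y; limits -2.5 and 2.5. It is stiff and stays where it is left (about 5 N at the grip turns it).
- pot_grip (a point): middle of the round black grip bar of the pot's crank: bar 14 mm thick, parallel to the stand's x axis, free from stand x = -86 to -158 mm; this point is at stand x = -130 mm and 90 mm from the pivot, straight above it (240 mm over the table) when the pot is upright, and it swings with the pot to the side the pot is tipped to.
- pot_mouth (a point): centre of the pot's mouth, 65 mm from the pivot; its z axis points out of the mouth. The pot is an open flared steel vessel: 68 mm across at the bottom, 112 mm across the mouth, 95 mm high, wall 3 mm, its bottom 30 mm below the pivot and its mouth 65 mm above.
- tray: open blue plastic tray, 140 x 150 x 40 mm outside (x, y, z), walls and floor 8 mm thick, 0.35 kg, loose on the table. Origin: centre of its underside.
- cap0: black stepped motor cap, 24 mm across, 18 mm high, one of five alike, in the pot at the start. Origin: centre of its underside.
- cap0_center (a point): middle of that cap
- cap1: black stepped motor cap, 24 mm across, 18 mm high, one of five alike, in the pot at the start. Origin: centre of its underside.
- cap1_center (a point): middle of that cap
- cap2: black stepped motor cap, 24 mm across, 18 mm high, one of five alike, in the pot at the start. Origin: centre of its underside.
- cap2_center (a point): middle of that cap
- cap3: black stepped motor cap, 24 mm across, 18 mm high, one of five alike, in the pot at the start. Origin: centre of its underside.
- cap3_center (a point): middle of that cap
- cap4: black stepped motor cap, 24 mm across, 18 mm high, one of five alike, in the pot at the start. Origin: centre of its underside.
- cap4_center (a point): middle of that cap
- carton: closed cardboard carton with a paper band, 120 x 130 x 70 mm (x, y, z); bystander. Origin: centre of its underside.
- jar: small closed jar, 40 mm across, 55 mm high, behind the stand; bystander. Origin: centre of its underside.
Not all that is in view belongs to the job. There is more than one size of the stand; the job needs the larger.

How it is judged (in metres and radians):
On the way, in this order (a step that is already met when the one before it is completed fails the run):
1. the tray stands flat beside the stand (centres within 160 mm) while the pot is still upright (horizontal distance between tray and stand below 0.16 m and angle between tray's own z axis and vertical below 0.08 rad and height (world z) of tray below 0.01 m and value of joint pot between -0.12 and 0.12 rad), for 0.2 s.
2. the pot is tipped by more than 1.5 rad ((value of joint pot above 1.5 rad or value of joint pot below -1.5 rad)), for 0.2 s.
At the end, for the whole second after the job is handed in: All five caps lie at rest inside the tray, the tray stands flat and still on the table beside the stand (centres within 160 mm), and the pot is upright again to within 0.12 rad (all of step 1 and linear speed of tray below 0.02 m/s and x of cap0_center in the frame of tray between -0.064 and 0.064 m and y of cap0_center in the frame of tray between -0.069 and 0.069 m and z of cap0_center in the frame of tray between 0 and 0.04 m and linear speed of each of cap0, cap1, cap2, cap3, cap4 below 0.03 m/s and x of cap1_center in the frame of tray between -0.064 and 0.064 m and y of cap1_center in the frame of tray between -0.069 and 0.069 m and z of cap1_center in the frame of tray between 0 and 0.04 m and x of cap2_center in the frame of tray between -0.064 and 0.064 m and y of cap2_center in the frame of tray between -0.069 and 0.069 m and z of cap2_center in the frame of tray between 0 and 0.04 m and x of cap3_center in the frame of tray between -0.064 and 0.064 m and y of cap3_center in the frame of tray between -0.069 and 0.069 m and z of cap3_center in the frame of tray between 0 and 0.04 m and x of cap4_center in the frame of tray between -0.064 and 0.064 m and y of cap4_center in the frame of tray between -0.069 and 0.069 m and z of cap4_center in the frame of tray between 0 and 0.04 m); the robot touches nothing.
It fails at once if a cap comes down onto the table (its middle below 14.5 mm; in the tray it stays above 16 mm) (height (world z) of any of cap0_center, cap1_center, cap2_center, cap3_center, cap4_center below 0.0145 m).
It fails at once if a bystander (carton, jar) is moved by more than 30 mm (distance of any of carton, jar from where it was at the start of the episode above 0.03 m).
It also fails if it takes over 72 s, if anything falls off the work surface, if the arm or the gripper's body presses on something with over 40 N, if the wrist force passes 120 N, or if a joint passes its speed limit or range.

## Working session

There is one attempt and no reset: what is moved stays moved. The work goes in short steps, Python scripts to look and compute and a tool call to move; the robot and the scene stay as the last step left them, time stands still between calls to the robot, and variables do not carry over. Pictures are saved under pics/ and viewed, at most 10 in all, crops included, and the job is handed in when it is done.

Besides the shell and the picture viewer there is one more tool, called after "Call:" as name(argument=value, ...) on one line, values as JSON. carry_out: Moves the arm, as the interface text tells. Its arguments: {"type":"object","properties":{"moves":{"type":"array","items":{"type":"number"}},"squeeze":{"type":"number"}},"required":["moves"]}

```bash
mkdir -p pics; cat > h.py <<'E'
from plant import manip
import numpy as np, cv2
def snap(c,n):
    im=manip.capture(c); cv2.imwrite(f'pics/{n}.png',im); return im
def world(c,p):
    E=np.array(manip.camera_info(c)["extrinsics"]); return (E@np.r_[p,1])[:3]
def find(t,c):
    return [(round(d["confidence"],2),world(c,d["at"]).round(3).tolist()) for d in manip.find_in(t,c)]
def K(c):
    i=manip.camera_info(c); return 240/np.tan(np.radians(i["vfov"])/2),i["cx"],i["cy"],np.array(i["extrinsics"])
def toz(c,u,v,z):
    f,cx,cy,E=K(c); d=E[:3,:3]@np.array([(u-cx)/f,(v-cy)/f,1]); o=E[:3,3]; return (o+d*(z-o[2])/d[2]).round(4)
def px(c,P):
    f,cx,cy,E=K(c); p=np.linalg.inv(E)@np.r_[P,1]; return (f*p[0]/p[2]+cx,f*p[1]/p[2]+cy)
E
python3 - <<'E'
from h import *
a=snap("scene","s1"); b=snap("side","d1")
cv2.imwrite("pics/both.png",cv2.resize(np.vstack([a,b]),(450,600)))
for c in("scene","side"):
  print(c,K(c)[3].round(3).tolist(),K(c)[0])
  for t in("stand","pot","pot_grip","tray","carton","jar","cap0"): print(t,find(t,c))
E
```

```text
scene [[0.613, 0.678, -0.407, 0.914], [0.79, -0.522, 0.321, -0.303], [0.006, -0.518, -0.855, 0.915], [0.0, 0.0, 0.0, 1.0]] 522.8020462853943
stand [(0.75, [0.593, 0.037, 0.159]), (0.56, [0.352, 0.102, 0.113])]
pot [(0.97, [0.589, 0.045, 0.188]), (0.81, [0.347, 0.111, 0.137])]
pot_grip [(0.61, [0.347, 0.11, 0.134]), (0.57, [0.587, 0.042, 0.187])]
tray [(0.65, [0.516, -0.285, 0.008])]
carton [(0.91, [0.554, 0.276, 0.067])]
jar [(0.65, [0.751, 0.037, 0.055])]
cap0 [(0.64, [0.591, 0.043, 0.182]), (0.36, [0.611, 0.04, 0.132]), (0.36, [0.554, 0.278, 0.064])]
side [[0.99, -0.112, 0.091, 0.483], [-0.144, -0.747, 0.649, -0.669], [-0.005, -0.656, -0.755, 0.933], [0.0, 0.0, 0.0, 1.0]] 543.3146043780717
stand [(0.87, [0.608, 0.027, 0.162]), (0.65, [0.365, 0.108, 0.117])]
pot [(0.89, [0.607, 0.046, 0.186]), (0.8, [0.361, 0.112, 0.134])]
pot_grip [(0.78, [0.366, 0.113, 0.129]), (0.66, [0.606, 0.049, 0.19])]
tray [(0.87, [0.519, -0.285, 0.01])]
carton [(0.71, [0.606, 0.048, 0.184]), (0.7, [0.542, 0.264, 0.069])]
jar [(0.61, [0.743, 0.034, 0.041])]
cap0 []
```

View pics/s1.png

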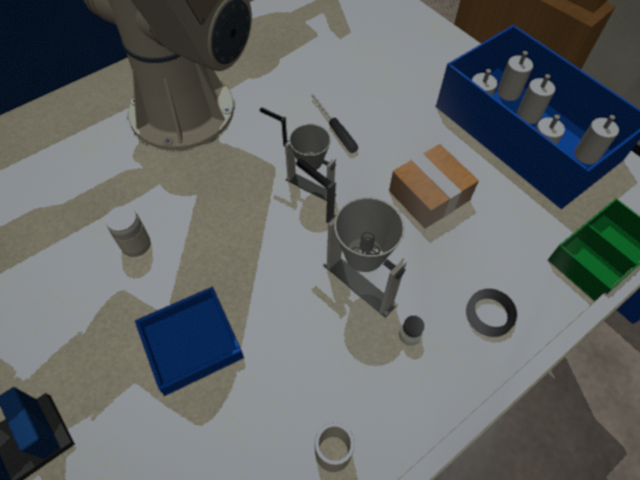

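View pics/d1.png

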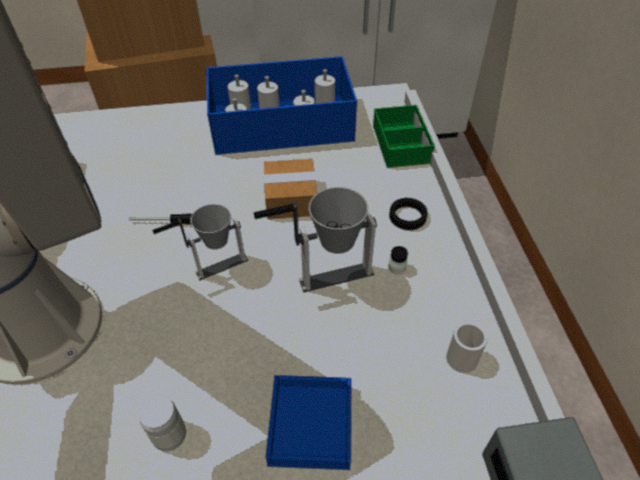

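In the scene view there are two tilting pots: a large one at (368,235) with caps inside and a small one at (309,147). The tray is at (190,340), the carton at (433,185) and the jar at (412,330). The large pot matches the description, and I'll confirm that in an enlarged crop.

```bash
python3 - <<'E'
from h import *
a=cv2.imread("pics/s1.png")[185:325,245:425]; b=cv2.imread("pics/d1.png")[170:310,240:400]
a=cv2.resize(a,(400,311),interpolation=3)
c=cv2.imread("pics/d1.png")[180:300,245:395]; c=cv2.resize(c,(400,320),interpolation=3)
cv2.imwrite("pics/crop.png",np.hstack([cv2.copyMakeBorder(a,0,9,0,0,0),c]))
def top(c):
    m=manip.regions_of("tray",c)[0]["mask"].astype(np.uint8)
    k=max(cv2.findContours(m,0,2)[0],key=cv2.contourArea)
    q=cv2.approxPolyDP(cv2.convexHull(k),6,True)[:,0]
    # outer silhouette on rim plane
    P=np.array([toz(c,u,v,.04)[:2] for u,v in k[:,0].astype(float)])
    r=cv2.minAreaRect((P*1000).astype(np.float32)); print(c,r,q.tolist())
    for u,v in q: print(toz(c,u,v,.04),toz(c,u,v,0))
for c in("scene","side"): manip.capture(c); top(c)
E
```

```text
scene ((522.720458984375, -280.64324951171875), (149.6318817138672, 153.0397186279297), 79.03661346435547) [[212, 287], [242, 357], [164, 394], [135, 319]]
[ 0.4639 -0.1955  0.04  ] [ 0.4433 -0.1906  0.    ]
[ 0.6087 -0.2251  0.04  ] [ 0.5947 -0.2215  0.    ]
[ 0.5824 -0.3617  0.04  ] [ 0.5673 -0.3644  0.    ]
[ 0.4341 -0.3374  0.04  ] [ 0.4121 -0.339   0.    ]
side ((515.1055297851562, -288.1111755371094), (164.93663024902344, 142.59030151367188), 79.61978912353516) [[276, 376], [350, 380], [348, 469], [267, 465]]
[ 0.465  -0.1991  0.04  ] [ 0.4642 -0.1781  0.    ]
[ 0.5953 -0.2264  0.04  ] [ 0.6003 -0.2065  0.    ]
[ 0.5645 -0.3786  0.04  ] [ 0.5681 -0.3656  0.    ]
[ 0.4366 -0.3534  0.04  ] [ 0.4345 -0.3393  0.    ]
```

View pics/crop.png

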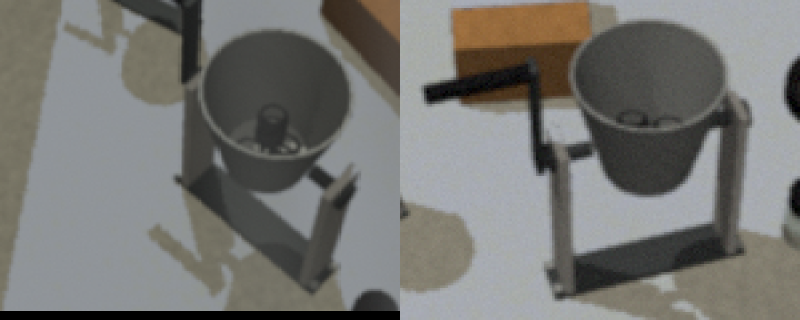

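The crop confirms it: the larger pot holds the caps, and its crank points toward the robot. Next I fit the stand and tray poses.

```bash
cat > fit.py <<'E'
from h import *
from scipy.optimize import least_squares, minimize
def R(a): return np.array([[np.cos(a),-np.sin(a),0],[np.sin(a),np.cos(a),0],[0,0,1]])
def traymask(c,p):
    q=np.array([px(c,R(p[2])@[sx*.07,sy*.075,z]+[p[0],p[1],0]) for sx in(-1,1) for sy in(-1,1) for z in(0,.04)])
    m=np.zeros((480,640),np.uint8); cv2.fillConvexPoly(m,cv2.convexHull((q*16).astype(np.float32)).astype(np.int32),1,shift=4); return m>0
def tray(p0,cams=("scene","side")):
    ms={}
    for c in cams:
        manip.capture(c); r=manip.regions_of("tray",c)
        if r: ms[c]=r[0]["mask"]
    s=lambda p:sum(1-(ms[c]&traymask(c,p)).sum()/(ms[c]|traymask(c,p)).sum() for c in ms)
    b=min((minimize(s,np.array(p0),method="Nelder-Mead",options=dict(initial_simplex=np.array(p0)+np.vstack([np.zeros(3),np.diag(d)]))) for d in([.01,.01,.1],[-.01,-.01,-.1],[.01,-.01,.05])),key=lambda o:o.fun)
    return b.x,b.fun
E
python3 - <<'E'
from fit import *
obs=[("side",[-.08,-.018,.003],(303.9,291.4)),("side",[.08,-.018,.003],(374.4,274.5)),("side",[-.08,.018,.006],(300.1,280.1)),
("side",[-.158,0,.24],(254.4,214.9)),("side",[0,0,.215],(338.4,207.75)),
("scene",[-.08,-.018,.003],(324.7,266)),("scene",[.08,-.018,.003],(386.8,316.4)),("scene",[.08,.018,.006],(396.7,305.6)),("scene",[0,0,.215],(369.2,228.7))]
f=lambda p:np.concatenate([np.array(px(c,R(p[2])@P+[p[0],p[1],0]))-o for c,P,o in obs])
r=least_squares(f,[.6,.04,.1],loss="soft_l1",f_scale=2); p=r.x; print("stand",p,f(p).round(1).reshape(-1,2).tolist())
S=lambda P:(R(p[2])@P+[p[0],p[1],0]).round(4)
print("grip",S([-.13,0,.24]),"tray target",S([0,-.094,0]))
t,e=tray([.518,-.283,-.2]); print("tray",t,e,"grasp",R(t[2])@[0,-.071,0]+[t[0],t[1],0])
s=manip.get_state(); print(s["tcp_pos"],np.array(s["orientation"]).round(3).tolist(),s["gripper_width"],s["time"])
E
```

```text
stand [0.6160632  0.03558126 0.15070296] [[-0.2, 0.3], [0.5, -0.5], [-0.9, -2.2], [0.3, 0.6], [0.8, -1.0], [-1.8, 0.3], [-1.4, 2.4], [1.1, -0.3], [0.0, -1.7]]
grip [0.4875 0.0161 0.24  ] tray target [ 0.6302 -0.0574  0.    ]Traceback (most recent call last):
  File "<stdin>", line 9, in <module>
  File "fit.py", line 13, in tray
    b=min((minimize(s,np.array(p0),method="Nelder-Mead",options=dict(initial_simplex=np.array(p0)+np.vstack([np.zeros(3),np.diag(d)]))) for d in([.01,.01,.1],[-.01,-.01,-.1],[.01,-.01,.05])),key=lambda o:o.fun)
  File "fit.py", line 13, in <genexpr>
    b=min((minimize(s,np.array(p0),method="Nelder-Mead",options=dict(initial_simplex=np.array(p0)+np.vstack([np.zeros(3),np.diag(d)]))) for d in([.01,.01,.1],[-.01,-.01,-.1],[.01,-.01,.05])),key=lambda o:o.fun)
           ~~~~~~~~^^^^^^^^^^^^^^^^^^^^^^^^^^^^^^^^^^^^^^^^^^^^^^^^^^^^^^^^^^^^^^^^^^^^^^^^^^^^^^^^^^^^^^^^^^^^^^^^^^^^^^^^^^^^^^^^^^^^
    res = _minimize_neldermead(fun, x0, args, callback, bounds=bounds,
                               **options)
    fxcc = func(xcc)
    fx = function(np.copy(x), *(wrappe
[... 281 characters left out ...]
mbda p:sum(1-(ms[c]&traymask(c,p)).sum()/(ms[c]|traymask(c,p)).sum() for c in ms)
                                                        ~~~~~~~~^^^^^
  File "fit.py", line 5, in traymask
    q=np.array([px(c,R(p[2])@[sx*.07,sy*.075,z]+[p[0],p[1],0]) for sx in(-1,1) for sy in(-1,1) for z in(0,.04)])
                ~~^^^^^^^^^^^^^^^^^^^^^^^^^^^^^^^^^^^^^^^^^^^^
  File "h.py", line 14, in px
    f,cx,cy,E=K(c); p=np.linalg.inv(E)@np.r_[P,1]; return (f*p[0]/p[2]+cx,f*p[1]/p[2]+cy)
              ~^^^
  File "h.py", line 10, in K
    i=manip.camera_info(c); return 240/np.tan(np.radians(i["vfov"])/2),i["cx"],i["cy"],np.array(i["extrinsics"])
ValueError: time passes only in moves, steps and waits
```

```bash
sed -i 's/^def K(c):/import functools\n@functools.cache\ndef K(c):/' h.py
cat >> h.py <<'E'
from scipy.spatial.transform import Rotation as Ro
def go(pos,yaw):
    """tool down, tool y axis at world angle yaw (mod pi); shift in tool axes (mm) and turn about tool z (rad)"""
    s=manip.get_state(); O=np.array(s["orientation"]); p=np.array(s["tcp_pos"])
    d=[Ro.from_matrix(O.T@np.column_stack([np.cross(y,[0,0,-1.]),y,[0,0,-1.]])).as_rotvec() for k in(0,np.pi) for y in[np.array([np.cos(yaw+k),np.sin(yaw+k),0])]]
    d=min(d,key=lambda v:abs(v).max())
    print("shift mm",(O.T@(np.array(pos)-p)*1000).round(1),"turn",d.round(3),"t",s["time"],"w",s["gripper_width"],"F",np.round(s["wrist_force"],1),"tcp",p.round(4))
E
python3 - <<'E'
from fit import *
t,e=tray([.518,-.283,-.2]); g=R(t[2])@[0,-.071,0]+[t[0],t[1],0.016]; print("tray",t,e,"grasp",g)
print(np.array(manip.get_state()["orientation"]).round(3).tolist(),manip.get_state()["joints"])
go(g,t[2]+np.pi/2)
E
```

```text
tray [ 0.51694769 -0.2801352  -0.18064749] 0.0877624755119466 grasp [ 0.50419136 -0.34997986  0.016     ]
[[0.928, 0.373, -0.0], [0.373, -0.928, 0.0], [0.0, -0.0, -1.0]] [-6.82613643e+01  2.02279321e+01  9.35879207e+01  1.28605837e-03
  6.61887456e+01 -1.36779675e-01]
shift mm [ 337.5 -112.3  198.6] turn [-0.     0.     0.562] t 1.4 w 0.09170003145800569 F [ 0.8 -0.  -0. ] tcp [ 0.2329 -0.58    0.2145]
```

Call:
carry_out(moves=[28,-9.3,0,0,0,0,50,28,-9.3,0,0,0,0,50,28,-9.3,0,0,0,0,50,28,-9.3,0,0,0,0,50,28,-9.3,0,0,0,0,50,28,-9.3,0,0,0,0,50,28,-9.3,0,0,0,0,50,28,-9.3,0,0,0,0,50,28,-9.3,0,0,0,0,50,28,-9.3,0,0,0,0,50,28,-9.3,0,0,0,0,50,28,-9.3,0,0,0,0,50])

```text
time: 2.4
tcp_pos: [0.5041, -0.3501, 0.2147]
orientation: [[0.928, 0.373, 0.0], [0.373, -0.928, -0.0], [0.0, 0.0, -1.0]]
wrist_force: [-0.1, -1.0, -0.2]
gripper_width: 0.0503
gripper_force: 0.0
```

Call:
carry_out(moves=[0,0,18,0,0,0.09,50,0,0,18,0,0,0.09,50,0,0,18,0,0,0.09,50,0,0,18,0,0,0.09,50,0,0,18,0,0,0.09,50,0,0,18,0,0,0.09,50,0,0,0,0,0,0.02,50,0,0,0,0,0,0,50])

```text
time: 3.07
tcp_pos: [0.5026, -0.3509, 0.106]
orientation: [[0.984, -0.176, -0.002], [-0.176, -0.984, 0.001], [-0.002, -0.001, -1.0]]
wrist_force: [0.7, -0.1, 0.1]
gripper_width: 0.05
gripper_force: 0.0
```

```bash
python3 - <<'E'
from fit import *
im=snap("wrist","w1"); f,cx,cy,E=K("wrist")
print(find("tray","wrist"))
t=[0.51695,-0.28014,-0.18065]
for x in(-.062,.062):
  for y in(-.067,-.075): cv2.circle(im,tuple(int(v) for v in px("wrist",R(t[2])@[x,y,.04]+[t[0],t[1],0])),3,(0,0,255),1)
cv2.imwrite("pics/w1.png",im)
go(R(t[2])@[0,-.071,0]+[t[0],t[1],0.016],t[2]+np.pi/2)
E
```

```text
[(0.59, [0.527, -0.278, 0.004])]
shift mm [ 0.1 -1.8 91.7] turn [ 0.001 -0.001  0.005] t 3.1667 w 0.04999457988890526 F [-0.   0.6  0.4] tcp [ 0.5037 -0.3517  0.1077]
```

View pics/w1.png

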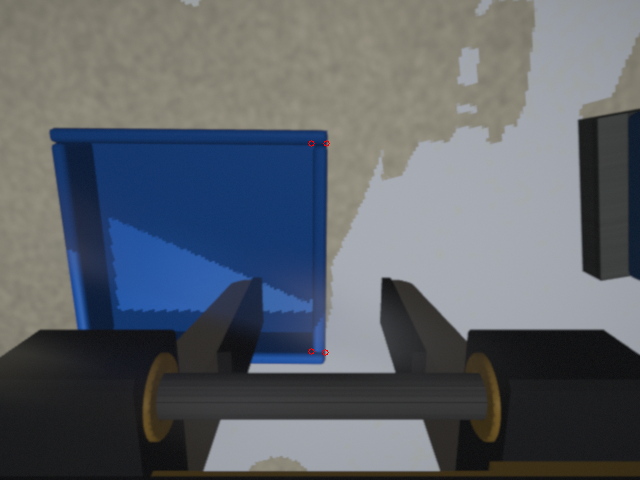

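The wrist view shows the tray's wall at u≈313–327, between the open fingers (262 and 382), and it matches my projected points. I'm descending to grip it.

Call:
carry_out(moves=[0,-0.5,15,0,0,0,50,0,-0.5,15,0,0,0,50,0,0,15,0,0,0,50,0,0,15,0,0,0,50,0,0,15,0,0,0,50,0,0,14,0,0,0,50,0,0,0,0,0,0,50,0,0,0,0,0,0,0,0,0,0,0,0,0,0,0,0,0,0,0,0,0,0,0,0,0,0,0,0,0,0,0,0,0,0,0], squeeze=25)

```text
time: 4.17
tcp_pos: [0.5037, -0.3506, 0.0185]
orientation: [[0.984, -0.177, 0.001], [-0.177, -0.984, -0.001], [0.001, 0.001, -1.0]]
wrist_force: [0.4, 0.5, -0.4]
gripper_width: 0.0187
gripper_force: 0.0
```

Call:
carry_out(moves=[0,0,0,0,0,0,0,0,0,0,0,0,0,0,0,0,0,0,0,0,0])

```text
time: 4.42
tcp_pos: [0.5035, -0.3503, 0.018]
orientation: [[0.984, -0.178, 0.001], [-0.178, -0.984, -0.0], [0.001, 0.0, -1.0]]
wrist_force: [0.6, 0.8, 3.3]
gripper_width: 0.0073
gripper_force: 25.0
```

```bash
python3 - <<'E'
from fit import *
s=[0.6160632,0.03558126,0.15070296]
z=manip.get_state()["tcp_pos"][2]
# target: tray at stand y -0.1 first
for yy in(-.11,-.093): go(R(s[2])@[0,yy-.071,0]+[s[0],s[1],z],s[2]+np.pi/2)
print(manip.get_state()["gripper_force"])
E
```

```text
shift mm [ 1.007e+02 -2.285e+02  1.000e-01] turn [ 0.    -0.001 -0.329] t 4.4167 w 0.007328729832391567 F [0.6 0.8 3.3] tcp [ 0.5035 -0.3503  0.018 ]
shift mm [  95.2 -244.6    0. ] turn [ 0.    -0.001 -0.329] t 4.4167 w 0.007328729832391567 F [0.6 0.8 3.3] tcp [ 0.5035 -0.3503  0.018 ]
24.997577369213104
```

Call:
carry_out(moves=[8.4,-9.5,0,0,0,0,0,8.4,-9.5,0,0,0,0,0,8.4,-9.5,0,0,0,0,0,8.4,-9.5,0,0,0,0,0,8.4,-9.5,0,0,0,0,0,8.4,-9.5,0,0,0,0,0,8.4,-9.5,0,0,0,0,0,8.4,-9.5,0,0,0,0,0,8.4,-9.5,0,0,0,0,0,8.4,-9.5,0,0,0,0,0,8.4,-9.5,0,0,0,0,0,8.4,-9.5,0,0,0,0,0], squeeze=40)

```text
time: 5.42
tcp_pos: [0.6231, -0.2557, 0.018]
orientation: [[0.984, -0.176, -0.001], [-0.176, -0.984, -0.001], [-0.0, 0.001, -1.0]]
wrist_force: [-4.5, -2.8, 5.9]
gripper_width: 0.0077
gripper_force: 40.0
```

Call:
carry_out(moves=[0,0,0,0,0,-0.033,0,0,0,0,0,0,-0.033,0,0,0,0,0,0,-0.033,0,0,0,0,0,0,-0.033,0,0,0,0,0,0,-0.033,0,0,0,0,0,0,-0.033,0,0,0,0,0,0,-0.033,0,0,0,0,0,0,-0.033,0,0,0,0,0,0,-0.033,0,0,0,0,0,0,-0.032,0,0,0,0,0,0,0,0])

```text
time: 6.33
tcp_pos: [0.6242, -0.2554, 0.018]
orientation: [[0.988, 0.152, 0.002], [0.152, -0.988, -0.0], [0.002, 0.0, -1.0]]
wrist_force: [3.1, 1.5, 3.4]
gripper_width: 0.0072
gripper_force: 40.0
```

```bash
python3 - <<'E'
from fit import *
s=[0.6160632,0.03558126,0.15070296]
st=manip.get_state();z=st["tcp_pos"][2]
for yy in(-.11,-.093): go(R(s[2])@[0,yy-.071,0]+[s[0],s[1],z],s[2]+np.pi/2)
y=-np.array(st["orientation"])[:,1]; y=y if y[1]>0 else -y
c=np.array(st["tcp_pos"])+.071*y
print(tray([c[0],c[1],.15]),c)
E
```

```text
shift mm [  35.8 -107.8    0. ] turn [ 0.    -0.002  0.002] t 6.3333 w 0.0072407294178504075 F [3.1 1.5 3.4] tcp [ 0.6242 -0.2554  0.018 ]
shift mm [  35.9 -124.8    0. ] turn [ 0.    -0.002  0.002] t 6.3333 w 0.0072407294178504075 F [3.1 1.5 3.4] tcp [ 0.6242 -0.2554  0.018 ]
(array([ 0.61353596, -0.18484408,  0.14957063]), np.float64(0.9402500099639443)) [ 0.61339833 -0.18519158  0.01796678]
```

Call:
carry_out(moves=[3,-9,0,0,0,0,0,3,-9,0,0,0,0,0,3,-9,0,0,0,0,0,3,-9,0,0,0,0,0,3,-9,0,0,0,0,0,3,-9,0,0,0,0,0,3,-9,0,0,0,0,0,3,-9,0,0,0,0,0,3,-9,0,0,0,0,0,3,-9,0,0,0,0,0,3,-9,0,0,0,0,0,3,-9,0,0,0,0,0])

```text
time: 7.53
tcp_pos: [0.6418, -0.1444, 0.018]
orientation: [[0.989, 0.15, -0.0], [0.15, -0.989, -0.002], [-0.001, 0.002, -1.0]]
wrist_force: [-0.7, -4.9, 7.4]
gripper_width: 0.0079
gripper_force: 40.0
```

Call:
carry_out(moves=[0,-2.5,0,0,0,0,0,0,-2.5,0,0,0,0,0,0,-2.5,0,0,0,0,0,0,-2.5,0,0,0,0,0,0,-2,0,0,0,0,0,0,0,0,0,0,0,0])

```text
time: 8.03
tcp_pos: [0.6403, -0.1323, 0.018]
orientation: [[0.989, 0.15, 0.0], [0.15, -0.989, -0.001], [0.0, 0.001, -1.0]]
wrist_force: [0.8, -3.3, 6.0]
gripper_width: 0.0079
gripper_force: 40.0
```

```bash
python3 - <<'E'
from fit import *
s=[0.6160632,0.03558126,0.15070296]
z=manip.get_state()["tcp_pos"][2]
go(R(s[2])@[0,-.093-.071,0]+[s[0],s[1],z],s[2]+np.pi/2)
a=snap("scene","s2"); b=snap("side","d2")
for im,c in((a,"scene"),(b,"side")):
  for P in([-.08,-.018,.003],[.08,-.018,.003],[-.07,-.018,.04],[.07,-.018,.04],[-.07,-.168,.04],[.07,-.168,.04],[-.158,0,.24],[-.086,0,.24]):
    cv2.circle(im,tuple(int(round(v)) for v in px(c,R(s[2])@P+[s[0],s[1],0])),2,(0,0,255),-1)
a=cv2.resize(a[170:370,240:420],(400,444)); b=cv2.resize(b[170:390,230:410],(400,489))
cv2.imwrite("pics/c2.png",np.hstack([cv2.copyMakeBorder(a,0,45,0,0,0),b]))
E
```

```text
shift mm [ 1.2 -5.7 -0. ] turn [ 0.001 -0.     0.   ] t 8.0333 w 0.007894328383832722 F [ 0.8 -3.3  6. ] tcp [ 0.6403 -0.1323  0.018 ]
```

View pics/c2.png

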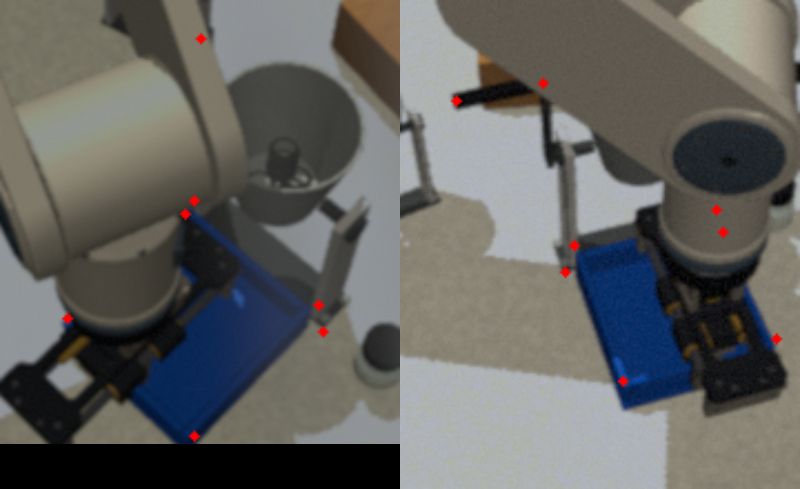

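The tray is aligned with the stand, with about 6 mm left to close. I'm nudging it in slowly.

Call:
carry_out(moves=[0,-1,0,0,0,0,0,0,-1,0,0,0,0,0,0,-1,0,0,0,0,0,0,-1,0,0,0,0,0,0,0,0,0,0,0,0])

```text
time: 8.55
tcp_pos: [0.6398, -0.1287, 0.018]
orientation: [[0.989, 0.15, 0.0], [0.15, -0.989, -0.002], [0.0, 0.002, -1.0]]
wrist_force: [0.9, -4.1, 6.2]
gripper_width: 0.0077
gripper_force: 40.0
```

Call:
carry_out(moves=[0,-1,0,0,0,0,0,0,-0.5,0,0,0,0,0,0,0,0,0,0,0,0])

```text
time: 8.8
tcp_pos: [0.6395, -0.1273, 0.018]
orientation: [[0.989, 0.15, 0.0], [0.15, -0.989, -0.002], [0.0, 0.002, -1.0]]
wrist_force: [0.4, -4.6, 6.3]
gripper_width: 0.0076
gripper_force: 40.0
```

Call:
carry_out(moves=[0,-0.7,0,0,0,0,0,0,-0.7,0,0,0,0,0,0,-0.6,0,0,0,0,0,0,0,0,0,0,0,0])

```text
time: 9.13
tcp_pos: [0.6393, -0.1253, 0.018]
orientation: [[0.989, 0.15, 0.0], [0.15, -0.989, -0.002], [0.0, 0.002, -1.0]]
wrist_force: [0.8, -4.6, 5.9]
gripper_width: 0.0075
gripper_force: 40.0
```

Call:
carry_out(moves=[0,-0.7,0,0,0,0,0,0,-0.8,0,0,0,0,0,0,0,0,0,0,0,0])

```text
time: 9.38
tcp_pos: [0.639, -0.1251, 0.018]
orientation: [[0.989, 0.151, 0.001], [0.151, -0.989, -0.003], [0.0, 0.003, -1.0]]
wrist_force: [-1.2, -11.3, 5.3]
gripper_width: 0.0077
gripper_force: 40.0
```

Call:
carry_out(moves=[0,0.5,0,0,0,0,40,0,0,0,0,0,0,40,0,0,0,0,0,0,40,0,0,0,0,0,0,40,0,0,0,0,0,0,40,0,0,-10,0,0,0,40,0,0,-15,0,0,0,40,0,0,-25,0,0,0,40,0,0,-25,0,0,0,40,0,0,-25,0,0,0,40,0,0,-25,0,0,0,40,0,0,-25,0,0,0,40])

```text
time: 10.38
tcp_pos: [0.6388, -0.1233, 0.1696]
orientation: [[0.989, 0.15, 0.0], [0.15, -0.989, -0.0], [0.0, 0.0, -1.0]]
wrist_force: [-0.2, 0.1, 0.6]
gripper_width: 0.0402
gripper_force: 0.0
```

Call:
carry_out(moves=[-16,0,-25,0,0,0,60,-16,0,-25,0,0,0,60,-16,0,-25,0,0,0,60,-16,0,-25,0,0,0,60,-16,0,-25,0,0,0,60,-16,0,-25,0,0,0,60,-16,0,0,0,0,0,60,-18,0,0,0,0,0,60])

```text
time: 11.05
tcp_pos: [0.5105, -0.1431, 0.3202]
orientation: [[0.989, 0.15, 0.004], [0.15, -0.989, -0.001], [0.004, 0.002, -1.0]]
wrist_force: [-0.2, 0.4, -0.1]
gripper_width: 0.0602
gripper_force: 0.0
```

```bash
python3 - <<'E'
from fit import *
s=[0.6160632,0.03558126,0.15070296]
print(tray([.629,-.055,.15],("side",)),R(s[2])@[0,-.093,0]+[s[0],s[1],0])
go(R(s[2])@[-.132,0,.221]+[s[0],s[1],0],s[2]+np.pi/2)
im=snap("wrist","w2")
print(find("pot_grip","side"))
a=snap("side","d3");
for im,c in((a,"side"),):
  for P in([-.158,0,.24],[-.086,0,.24],[-.07,-.018,.04],[.07,-.168,.04],[.07,-.018,.04],[-.07,-.168,.04]):
    cv2.circle(im,tuple(int(round(v)) for v in px(c,R(s[2])@P+[s[0],s[1],0])),2,(0,0,255),-1)
cv2.imwrite("pics/c3.png",cv2.resize(np.hstack([a[140:400,200:420],cv2.imread("pics/w2.png")[:,:][::1][0:260*1]]) if 0 else a[140:400,200:420],(660,600)))
E
```

```text
(array([ 0.62792533, -0.05640151,  0.14697435]), np.float64(0.02381831610044316)) [ 0.63002558 -0.05636466  0.        ]
shift mm [   1.  -160.5   97.8] turn [ 0.001 -0.001 -0.001] t 11.15 w 0.059894231738163835 F [ 0.3  0.1 -1. ] tcp [ 0.5085 -0.1431  0.3189]
[(0.98, [0.62, 0.063, 0.186]), (0.93, [0.366, 0.11, 0.131])]
```

View pics/c3.png

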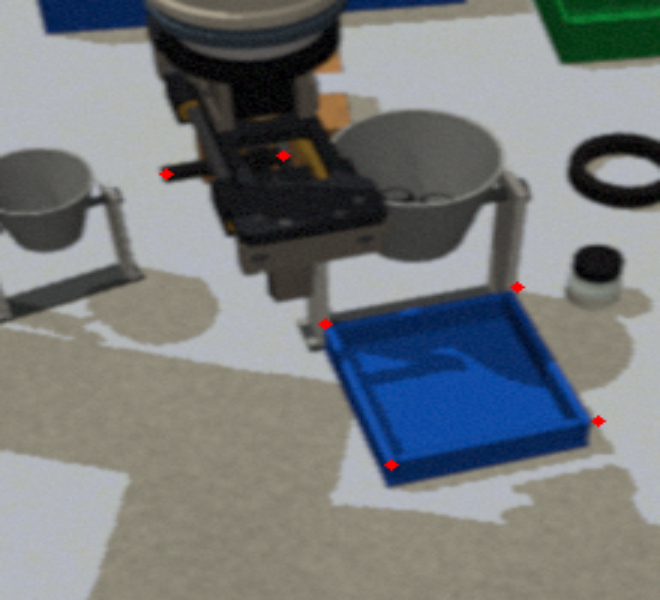

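The tray sits against the base with the right yaw (within about 2 mm). Next is the crank grip.

Call:
carry_out(moves=[0,-14,0,0,0,0,70,0,-14,0,0,0,0,70,0,-14,0,0,0,0,70,0,-14,0,0,0,0,70,0,-14,0,0,0,0,70,0,-14,0,0,0,0,70,0,-14,0,0,0,0,70,0,-14,0,0,0,0,70,0,-14,0,0,0,0,70,0,-14,0,0,0,0,70,0,-14,0,0,0,0,70,0,-6,0,0,0,0,70])

```text
time: 12.3
tcp_pos: [0.4859, 0.0178, 0.3173]
orientation: [[0.988, 0.152, -0.001], [0.152, -0.988, 0.001], [-0.001, -0.001, -1.0]]
wrist_force: [-0.6, 0.4, 0.1]
gripper_width: 0.0699
gripper_force: 0.0
```

```bash
python3 - <<'E'
from fit import *
s=[0.6160632,0.03558126,0.15070296]
go(R(s[2])@[-.132,0,.221]+[s[0],s[1],0],s[2]+np.pi/2)
im=snap("wrist","w3")
for P in([-.158,-.007,.24],[-.158,.007,.24],[-.09,-.007,.24],[-.09,.007,.24]):
    cv2.circle(im,tuple(int(round(v)) for v in px("wrist",R(s[2])@P+[s[0],s[1],0])),3,(0,0,255),-1)
cv2.imwrite("pics/w3.png",im)
E
```

```text
shift mm [-0.6  2.  96.3] turn [-0.001  0.001  0.002] t 12.3 w 0.0699133374754212 F [-0.6  0.4  0.1] tcp [0.4859 0.0178 0.3173]
```

View pics/w3.png

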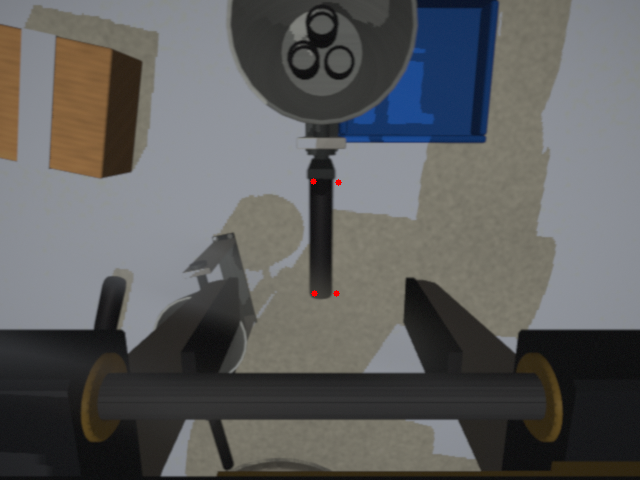

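The bar (u 310–332) is centred between the fingers (240 and 405), so I descend and grip it.

Call:
carry_out(moves=[0,0,15,0,0,0,70,0,0,15,0,0,0,70,0,0,15,0,0,0,70,0,0,15,0,0,0,70,0,0,15,0,0,0,70,0,0,15,0,0,0,70,0,0,6,0,0,0,70,0,0,0,0,0,0,0,0,0,0,0,0,0,0,0,0,0,0,0,0,0,0,0,0,0,0,0,0,0,0,0,0,0,0,0], squeeze=15)

```text
time: 13.35
tcp_pos: [0.4869, 0.0152, 0.2224]
orientation: [[0.989, 0.15, 0.001], [0.15, -0.989, 0.0], [0.001, 0.0, -1.0]]
wrist_force: [0.1, 0.0, -0.1]
gripper_width: 0.0387
gripper_force: 0.0
```

Call:
carry_out(moves=[0,0,0,0,0,0,0,0,0,0,0,0,0,0,0,0,0,0,0,0,0])

```text
time: 13.6
tcp_pos: [0.4865, 0.0152, 0.2218]
orientation: [[0.989, 0.15, 0.0], [0.15, -0.989, 0.0], [0.0, -0.0, -1.0]]
wrist_force: [-0.7, 5.1, -0.0]
gripper_width: 0.0192
gripper_force: 2.8
```

Call:
carry_out(moves=[0,0,0,0,0,0,0,0,0,0,0,0,0,0,0,0,0,0,0,0,0,0,0,0,0,0,0,0])

```text
time: 13.93
tcp_pos: [0.4864, 0.0156, 0.2218]
orientation: [[0.989, 0.15, 0.0], [0.15, -0.989, 0.001], [0.0, -0.001, -1.0]]
wrist_force: [-2.4, 5.0, 5.3]
gripper_width: 0.0134
gripper_force: 15.0
```

Call:
carry_out(moves=[0,4.5,0.1,0,0,0,0,0,4.5,0.35,0,0,0,0,0,4.45,0.55,0,0,0,0,0,4.45,0.8,0,0,0,0,0,4.4,1,0,0,0,0,0,4.35,1.2,0,0,0,0,0,4.25,1.45,0,0,0,0,0,4.2,1.65,0,0,0,0,0,4.1,1.85,0,0,0,0,0,4,2.05,0,0,0,0,0,3.9,2.25,0,0,0,0,0,3.75,2.45,0,0,0,0])

```text
time: 14.93
tcp_pos: [0.4939, -0.0351, 0.2058]
orientation: [[0.989, 0.15, -0.0], [0.15, -0.989, 0.0], [-0.0, -0.0, -1.0]]
wrist_force: [-1.5, 4.9, 3.6]
gripper_width: 0.0134
gripper_force: 15.0
```

Call:
carry_out(moves=[0,3.65,2.65,0,0,0,0,0,3.5,2.8,0,0,0,0,0,3.4,3,0,0,0,0,0,3.2,3.15,0,0,0,0,0,3.05,3.3,0,0,0,0,0,2.9,3.45,0,0,0,0,0,2.7,3.6,0,0,0,0,0,2.5,3.7,0,0,0,0,0,2.35,3.85,0,0,0,0,0,2.15,3.95,0,0,0,0,0,1.95,4.05,0,0,0,0,0,1.75,4.15,0,0,0,0])

```text
time: 15.93
tcp_pos: [0.4988, -0.0674, 0.1636]
orientation: [[0.989, 0.15, -0.001], [0.15, -0.989, 0.001], [-0.0, -0.001, -1.0]]
wrist_force: [-2.1, 9.2, 2.6]
gripper_width: 0.0136
gripper_force: 15.0
```

```bash
cat > st.py <<'E'
from fit import *
s=[0.6156,0.0380,0.15070296]
t=manip.get_state(); p=R(s[2]).T@(np.array(t["tcp_pos"])+[0,0,.019]-[s[0],s[1],0]); print("grip in stand",p.round(4),"th",np.arctan2(-p[1],p[2]-.15).round(3),"r",np.hypot(p[1],p[2]-.15).round(4))
E
python3 st.py
```

```text
grip in stand [-0.1313 -0.0867  0.1826] th 1.211 r 0.0926
```

Call:
carry_out(moves=[0,1,4.2,0,0,0,0,0,0.8,4.3,0,0,0,0,0,0.6,4.35,0,0,0,0,0,0.4,4.4,0,0,0,0,0,0.4,2.2,0,0,0,0,0,0.3,2.2,0,0,0,0,0,0.2,2.25,0,0,0,0,0,0.2,2.25,0,0,0,0,0,0.1,2.25,0,0,0,0,0,0,2.25,0,0,0,0,0,0,2.25,0,0,0,0,0,0,2.25,0,0,0,0])

```text
time: 16.93
tcp_pos: [0.4993, -0.0709, 0.1288]
orientation: [[0.989, 0.15, -0.001], [0.15, -0.989, 0.002], [-0.0, -0.002, -1.0]]
wrist_force: [-3.4, 12.0, 6.3]
gripper_width: 0.0138
gripper_force: 15.0
```

```bash
python3 st.py; python3 - <<'E'
from h import *
a=snap("side","d4"); b=snap("scene","s4"); print(find("cap0","side"),find("cap0","scene"))
cv2.imwrite("pics/c4.png",np.hstack([cv2.resize(a[180:360,270:450],(400,400)),cv2.resize(b[180:360,270:450],(400,400))]))
E
```

```text
grip in stand [-0.1313 -0.0902  0.1478] th 1.595 r 0.0902
[(0.39, [0.612, 0.007, 0.123])] [(0.52, [0.552, 0.279, 0.066])]
```

View pics/c4.png

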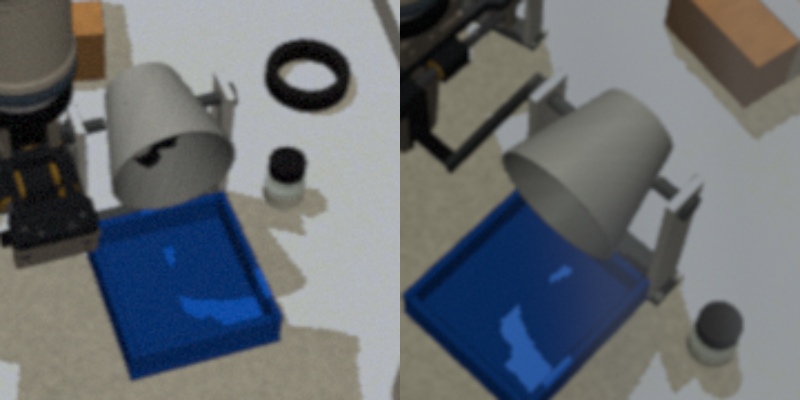

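The pot is at about 1.6 rad with the caps still inside and its mouth over the tray. I'll keep tipping slowly.

Call:
carry_out(moves=[0,-0.5,1.3,0,0,0,0,0,-0.5,1.3,0,0,0,0,0,-0.5,1.3,0,0,0,0,0,-0.4,1.3,0,0,0,0,0,-0.3,1.3,0,0,0,0,0,-0.3,1.3,0,0,0,0,0,-0.3,1.3,0,0,0,0,0,-0.3,1.3,0,0,0,0,0,-0.3,1.3,0,0,0,0,0,-0.3,1.3,0,0,0,0,0,-0.3,1.3,0,0,0,0,0,-0.3,1.3,0,0,0,0])

```text
time: 18.13
tcp_pos: [0.4989, -0.068, 0.1134]
orientation: [[0.989, 0.151, -0.0], [0.151, -0.989, -0.001], [-0.0, 0.001, -1.0]]
wrist_force: [-3.6, 0.7, 5.2]
gripper_width: 0.0134
gripper_force: 15.0
```

```bash
python3 st.py; python3 - <<'E'
from h import *
a=snap("side","d5"); b=snap("scene","s5")
for n,c in((a,"side"),(b,"scene")): print([(d["confidence"],d["mask"].sum(),np.argwhere(d["mask"]).mean(0).round()) for d in manip.regions_of("cap0",c)])
E
```

```text
grip in stand [-0.1312 -0.0873  0.1324] th 1.77 r 0.0891
[(0.64, np.int64(54), array([312., 356.])), (0.42, np.int64(102), array([271., 353.])), (0.41, np.int64(87), array([300., 341.])), (0.4, np.int64(111), array([274., 340.])), (0.37, np.int64(51), array([303., 352.]))]
[(0.68, np.int64(113), array([332., 322.])), (0.55, np.int64(83), array([296., 327.])), (0.54, np.int64(119), array([309., 320.]))]
```

Call:
carry_out(moves=[0,-0.3,1.3,0,0,0,0,0,-0.3,1.3,0,0,0,0,0,-0.3,1.3,0,0,0,0,0,-0.3,1.3,0,0,0,0,0,-0.4,1.3,0,0,0,0,0,-0.4,1.3,0,0,0,0,0,-0.4,1.3,0,0,0,0,0,-0.4,1.3,0,0,0,0,0,-0.4,1.3,0,0,0,0,0,-0.4,1.3,0,0,0,0,0,0,0,0,0,0,0,0,0,0,0,0,0,0])

```text
time: 19.33
tcp_pos: [0.4983, -0.0637, 0.1002]
orientation: [[0.989, 0.15, -0.0], [0.15, -0.989, 0.0], [-0.0, -0.001, -1.0]]
wrist_force: [-2.8, 1.5, 0.5]
gripper_width: 0.0136
gripper_force: 15.0
```

```bash
python3 st.py; python3 - <<'E'
from h import *
a=snap("side","d6"); b=snap("scene","s6")
for n,c in((a,"side"),(b,"scene")): print([(d["confidence"],d["mask"].sum(),np.argwhere(d["mask"]).mean(0).round()) for d in manip.regions_of("cap0",c)])
cv2.imwrite("pics/c6.png",np.hstack([cv2.resize(a[180:360,270:450],(400,400)),cv2.resize(b[180:360,270:450],(400,400))]))
E
```

```text
grip in stand [-0.1312 -0.0829  0.1192] th 1.926 r 0.0884
[(0.65, np.int64(63), array([308., 358.])), (0.53, np.int64(77), array([292., 359.])), (0.46, np.int64(97), array([302., 350.])), (0.4, np.int64(63), array([316., 347.]))]
[(0.59, np.int64(78), array([317., 317.])), (0.51, np.int64(92), array([311., 330.])), (0.41, np.int64(108), array([321., 329.]))]
```

View pics/c6.png

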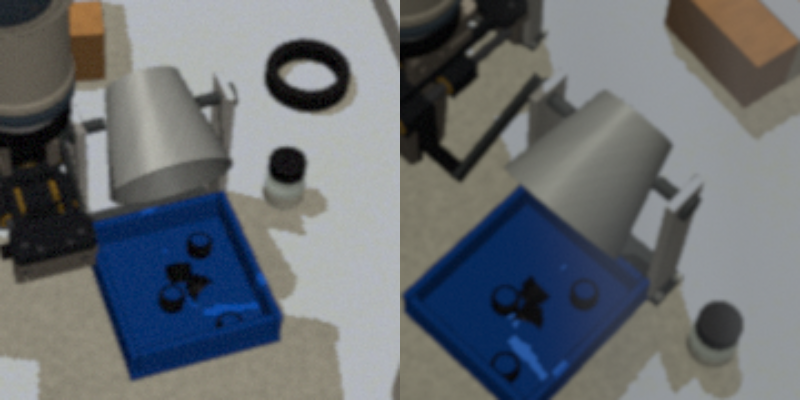

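Four or five caps are visible in the tray and none on the table. I can't see into the pot from here, so I'll stand it upright and look inside.

Call:
carry_out(moves=[0,2.6,-8.5,0,0,0,0,0,1.8,-8.7,0,0,0,0,0,0.9,-8.9,0,0,0,0,0,0,-8.9,0,0,0,0,0,-0.9,-8.9,0,0,0,0,0,-1.8,-8.7,0,0,0,0,0,-2.6,-8.5,0,0,0,0,0,-3.5,-8.2,0,0,0,0,0,-4.3,-7.8,0,0,0,0,0,-5,-7.3,0,0,0,0,0,-5.7,-6.8,0,0,0,0,0,-6.4,-6.2,0,0,0,0])

```text
time: 20.53
tcp_pos: [0.4957, -0.0455, 0.2014]
orientation: [[0.988, 0.152, 0.003], [0.152, -0.988, -0.011], [0.002, 0.012, -1.0]]
wrist_force: [-5.0, -31.5, 16.1]
gripper_width: 0.0222
gripper_force: 15.0
```

Call:
carry_out(moves=[0,-7,-5.5,0,0,0,0,0,-7.5,-4.8,0,0,0,0,0,-7.9,-4,0,0,0,0,0,-8.3,-3.2,0,0,0,0,0,-8.6,-2.4,0,0,0,0,0,0,0,0,0,0,0])

```text
time: 21.03
tcp_pos: [0.4916, -0.0011, 0.2217]
orientation: [[0.989, 0.151, 0.008], [0.151, -0.989, -0.002], [0.007, 0.003, -1.0]]
wrist_force: [0.8, -3.4, 15.3]
gripper_width: 0.0133
gripper_force: 15.0
```

```bash
python3 st.py; python3 -c "
from h import *
go([.4862,.0175,.2218],.1507+np.pi/2)"
```

```text
grip in stand [-0.1285 -0.0201  0.2407] th 0.218 r 0.0929
shift mm [ -2.5 -19.2  -0.2] turn [ 0.003 -0.007  0.   ] t 21.0333 w 0.013259028752715743 F [ 0.8 -3.4 15.3] tcp [ 0.4916 -0.0011  0.2217]
```

Call:
carry_out(moves=[0,-4,1,0,0,0,0,0,-4,0,0,0,0,0,0,-4,-0.3,0,0,0,0,0,-4,-0.3,0,0,0,0,0,-3,0,0,0,0,0,0,0,0,0,0,0,0,0,0,0,0,0,0,0])

```text
time: 21.62
tcp_pos: [0.4891, 0.0177, 0.2214]
orientation: [[0.989, 0.15, 0.008], [0.15, -0.989, -0.001], [0.008, 0.002, -1.0]]
wrist_force: [1.1, -2.4, 15.5]
gripper_width: 0.0133
gripper_force: 15.0
```

```bash
python3 st.py
```

```text
grip in stand [-0.1281 -0.0011  0.2404] th 0.012 r 0.0904
```

Call:
carry_out(moves=[0,0,0,0,0,0,70,0,0,0,0,0,0,70,0,0,0,0,0,0,70,0,0,0,0,0,0,70,0,0,-5,0,0,0,70,0,0,-15,0,0,0,70,0,0,-20,0,0,0,70,0,0,-20,0,0,0,70,0,0,-20,0,0,0,70,0,0,-20,0,0,0,70,0,0,0,0,0,0,70])

```text
time: 22.53
tcp_pos: [0.4877, 0.0184, 0.3214]
orientation: [[0.989, 0.15, 0.006], [0.15, -0.989, 0.0], [0.006, 0.001, -1.0]]
wrist_force: [1.1, -0.2, 0.4]
gripper_width: 0.0701
gripper_force: 0.0
```

Call:
carry_out(moves=[0,6,-10,0,0,0,70,0,6,-10,0,0,0,70,0,6,-10,0,0,0,70,0,6,-10,0,0,0,70,0,6,-10,0,0,0,70,0,6,-10,0,0,0,70,0,6,0,0,0,0,70,0,6,0,0,0,0,70,0,6,0,0,0,0,70,0,6,0,0,0,0,70,0,0,0,0,0,0,70])

```text
time: 23.45
tcp_pos: [0.4948, -0.042, 0.3768]
orientation: [[0.989, 0.15, -0.001], [0.15, -0.989, -0.0], [-0.001, 0.0, -1.0]]
wrist_force: [-0.5, 1.0, 0.2]
gripper_width: 0.07
gripper_force: 0.0
```

```bash
python3 - <<'E'
from fit import *
w=snap("wrist","w7"); a=snap("side","d7"); b=snap("scene","s7")
cv2.imwrite("pics/c7.png",np.vstack([cv2.resize(w[:330],(582,300)),np.hstack([cv2.resize(a[190:350,280:435],(291,300)),cv2.resize(b[190:350,270:425],(291,300))])]))
for c in("wrist","side","scene"): print(find("cap0",c))
T=tray([.628,-.055,.15],("side",)); print(T)
E
```

```text
[(0.88, [0.644, -0.062, 0.031]), (0.77, [0.631, -0.047, 0.03]), (0.61, [0.651, -0.017, 0.017]), (0.59, [0.619, -0.067, 0.021]), (0.49, [0.658, -0.104, 0.023]), (0.47, [0.608, 0.037, 0.168]), (0.25, [0.627, -0.067, 0.005])]
[(0.59, [0.629, -0.05, 0.027]), (0.56, [0.621, -0.076, 0.011]), (0.5, [0.652, -0.022, 0.02]), (0.41, [0.641, -0.065, 0.025])]
[(0.67, [0.642, -0.062, 0.031]), (0.62, [0.664, -0.02, 0.022]), (0.54, [0.628, -0.051, 0.033]), (0.5, [0.668, -0.107, 0.02])]
(array([ 0.62840945, -0.0563829 ,  0.13568588]), np.float64(0.10264471980765677))
```

View pics/c7.png

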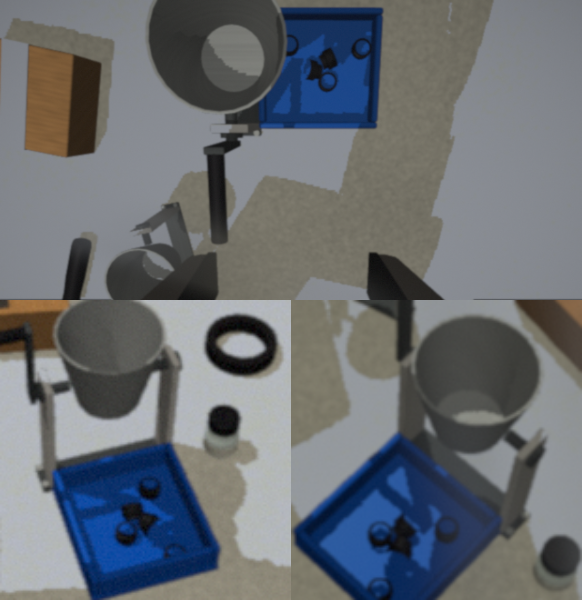

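The pot is empty and upright. All five caps are in the tray: two lean together, and three lie singly. I'll check the crank angle numerically and then hand in.

```bash
python3 - <<'E'
from fit import *
s=[0.6156,0.0380,0.15070296]
for th in(-.1,0,.1): print(th,np.round(px("wrist",R(s[2])@[-.158,np.sin(th)*.09*1,.15+.09*np.cos(th)]+[s[0],s[1],0])))
st=manip.get_state(); print(st["time"],abs(np.array(st["joint_velocities"])).max())
E
```

```text
-0.1 [254. 264.]
0 [242. 264.]
0.1 [230. 264.]
23.85 0.08337339232646036
```

The bar end shows at u≈241 and the model gives 242 for an upright pot, so the pot is upright to about 0.01 rad.

```bash
python3 -c "
from plant import manip
print(manip.finish_job())"
```

```text
the job is handed in; nothing more can be done
None
```

I handed the job in at about 24 s on the robot's clock: the tray is against the larger stand, all five caps are in it, the pot is upright to about 0.01 rad, and neither the carton nor the jar was touched; the judge gave no verdict.

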